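# Feel for the hidden seat with a spring probe

## Robot

A 6-joint arm with a two-finger parallel gripper is mounted at the origin on a cart in front of the work surface, level with it; the furniture and walls round the work are solid. World frame = base frame: x ahead of the robot, y to its left, z up, the work surface at z = 0. Lengths are in m, angles in degrees, forces in N, time in s.
With the tool pointing down it reaches from about 0.4 to 0.825 m from the base axis. Payload 7 kg.
Tool frame: the origin (TCP) lies midway between the tips of the shut fingers; the grasp point (between the pads) lies 19 mm behind it; z points along the fingers, y is the line along which they close (so a half turn about z gives the same grasp; the last joint's range is limited). The gripper opens to 88 mm and grips with 3 to 60 N. Pads are 19 mm wide; open, the fingers measure 130 mm over their backs; the gripper's body (78 mm by 193 mm) begins 47 mm behind the grasp point.
Start: joints at [88.871, 20.546, 0.682, 0, -70.136, -16.507], TCP at [0.205, 0.643, 0.227] pointing down, gripper open.
Joint ranges: [-176.03, 176.03], [-82.01, 121.73], [-58.28, 71.71], [-173.87, 95.51], [-174.79, -0.11], [-173.66, 173.66]. Speed limits (degrees/s): [136.94, 136.94, 172.46, 180, 180, 180].

## Interface

Orientations are given as [roll, pitch, yaw] about the fixed x, y, z axes, in that order (R = Rz(yaw) Ry(pitch) Rx(roll)).
In Python, from plant import ctrl, viewer, close_job gives the robot as it stands. The module is installed in compiled form; this text tells all that it offers.
- The arm moves only by the tool step_arm, never from a script. Its argument "moves" is a list that holds one entry, the list of rows, each a list of 5 numbers: the shift along the world's x, y, z in cm, then the turn about the world's z in rad, then the finger opening in cm, from 0 to 8.76. In form: [[[tx, ty, tz, twist, grip], ...]]. A call has 1 to 10 rows; each row shifts and turns the commanded pose from where the row before left it; what a row does not reach is not made up. A row lasts 1/10 s, in which the tool goes at most 50 mm and 8.59 degrees, less where a joint would pass 70% of its speed; a pose out of reach is approached as far as the arm can. A call with a gripper value outside its range is refused whole. The fingers move at their own pace and stop on an object; the grip force is fixed at half the most. Time passes only in rows, so rows that do not move let the fingers close. It gives the time, the measured TCP pose, the force, the opening and the grip force at its end, in the units of the state.
- ctrl.get_obs(): the state, without advancing time (a new reading comes with each control period).
- viewer.snapshot(name): name is "scene" or "side" or "wrist"; returns (picture, depth): 400x640x3 uint8, blue, green, red; 400x640 float32, m along the optical axis (not along the pixel's ray), 0 where there is no reading.
- viewer.camera_info(name): a dict with "camera_matrix" (3x3 intrinsics, pixels), "eye" and "orientation" of the camera in the world. Camera axes: x right, y down, z forward; pixel columns grow to the right and rows downward; lengths in m; the calibration is good to about 2 mm. The wrist camera is an equidistant fisheye: a pixel r from the principal point sees the ray r / f radians off the axis. A picture is of the moment at which its call begins: read the wrist's pose just before it. camera_info takes no time and is no camera call; for the wrist camera it gives the pose at the moment of the call.
- close_job(): hands the job in; it is judged then, once.
The state is a dict: "clock": time; "joint_pos": joint angles; "qvel": joint speeds; "tau": joint torques, N m; "tool_pos": TCP position; "orientation": TCP orientation; "force": force on the tool from outside, world axes, zero at the start; "moment": the same for the moment, N m; "opening": finger opening in m; "gripper_force": force on a finger pad.
Only numpy, scipy, OpenCV 4.12 (cv2) and the standard library are available. Lean on these libraries where they do the work, as an engineer would, in place of code of your own. Each camera call takes 0.05 s, during which the arm holds its last target. There are 200 camera calls.

## Task

Take the spring probe out of its stand and lower its tip down the bore of the block with the round collar, keeping the probe in line with the bore (square to the sloping top), until you feel the seat hidden inside. Press gently, finishing with a steady push of about 3 newtons, and end while still holding the probe there: do not let go. Do not press on the block with the square collar, and leave the bracket, bulb and circuit board where they are.

Things in the scene. Friction and masses are not known exactly. Their poses are not given: they have to be found in the camera images.
- probe_grip (a point): grip point of the spring probe, on its axis, middle of the dark ribbed band. Probe: round aluminium handle 22 mm across, 85 mm long, ~95 g, with an 8 mm steel plunger sticking 55 mm out below. This point: 55 mm above the handle's lower end. z axis: from tip to handle. Stands upright, this point 125 mm above the bench, its lower 14 mm loose in the stand's cup; raise it 90 mm to clear the stand.
- probe_tip (a point): the very end of the plunger's rounded tip (radius 4 mm), 110 mm from the grip point when the plunger is out; it moves with the plunger. z axis: along the probe, from tip to handle.
- probe_plunger (a joint): how far the spring plunger is pushed into the handle, m: 0 fully out, 0.020 fully in (hard stop). The push is 0.6 N + 300 N/m x this value: 3 N at 0.008. About 0.6 N is needed before it begins to move.
- round_head: aluminium head 54 x 54 mm, top sloping 20 degrees, on a fixed base 86 x 70 x 32 mm. A ROUND collar, 32 mm across, 8 mm high, rings the mouth of an 18 mm bore square to the top. Origin: bore centre level with the collar's top, 72 mm above the bench. z: out of the bore along its axis (leans roughly towards the robot). The flat seat is at an unknown depth, 16 to 34 mm below the origin along z.
- square_head: head of the other fixed block, the same but with a SQUARE collar 34 x 34 mm, 8 mm high, set cornerwise (as a diamond) round its bore; origin and axes likewise. Not to be pressed with the probe. Either block may stand left or right.
- probe_stand: round stand of the probe, fixed: dark base disc 68 mm across, grey tube 36 mm across, 84 mm high. Origin: centre of its underside, on the bench; z up.
- lamp_bracket: loose bent sheet-metal bracket 26 x 52 x 35 mm, a bystander; origin under its centre.
- lamp_bulb_2: loose lamp bulb with its flange, 38 mm across and 47 mm high, a bystander; origin under its centre.
- driver_board_1: loose green circuit board 36 x 62 x 15 mm, a bystander; origin under its centre.

How it is judged:
By the outcome, as a careful person would: the job done as asked, in the order asked, and still so for the second after the job is handed in, while the arm keeps its last pose, push and grip.
It also fails if it takes over 42 s, if anything falls off the work surface, if the arm or the gripper's body presses on something with over 40 N, if the wrist force passes 120 N, or if a joint passes its speed limit or range.

## Working session

There is one attempt and no reset: what is moved stays moved. The work goes in short steps, Python scripts to look and compute and a tool call to move; the robot and the scene stay as the last step left them, time stands still between calls to the robot, and variables do not carry over. Pictures are saved under pics/ and viewed, at most 10 in all, crops included, and the job is handed in when it is done.

Besides the shell and the picture viewer there is one more tool, called after "Emit:" as a command line: name --argument value ..., lists and objects as JSON in quotes. step_arm: Moves the arm, as the interface text tells. Its arguments: {"type":"object","properties":{"moves":{"type":"array","items":{"type":"array","items":{"type":"array","items":{"type":"number"}}}}},"required":["moves"]}

```bash
mkdir -p pics
cat > h.py <<'E'
import numpy as np, cv2
from plant import ctrl, viewer
from scipy.spatial.transform import Rotation as R
def cam(n):
    i=viewer.camera_info(n); K=np.array(i["camera_matrix"]); return K,np.array(i["eye"]),i["orientation"]
def Rot(o):
    o=np.array(o,float)
    return o if o.shape==(3,3) else R.from_euler('xyz',o,degrees=True).as_matrix()
def cloud(n,save=None):
    K,e,o=cam(n); p,d=viewer.snapshot(n)
    if save: cv2.imwrite(save,p); np.savez(''+n+'.npz',p=p,d=d,K=K,e=e,R=Rot(o))
    v,u=np.mgrid[:400,:640]
    if n!='wrist':
        ray=np.stack([(u-K[0,2])/K[0,0],(v-K[1,2])/K[1,1],np.ones(u.shape)],-1)
    else:
        a=(u-K[0,2])/K[0,0];b=(v-K[1,2])/K[1,1];r=np.hypot(a,b)+1e-9
        t=np.tan(np.minimum(r,1.5)); ray=np.stack([a/r*t,b/r*t,np.ones(u.shape)],-1)
    P=(ray*d[...,None])@Rot(o).T+e; P[d==0]=np.nan
    return p,P
E
python3 - <<'E'
from h import *
s=ctrl.get_obs(); print({k:np.round(v,3) for k,v in s.items()})
for n in("scene","side","wrist"):
    print(n,viewer.camera_info(n)); cloud(n,f'pics/{n}0.png')
E
```

```text
{'clock': np.float64(0.0), 'joint_pos': array([ 8.8871e+01,  2.0590e+01,  6.3400e-01, -2.1000e-02, -7.0135e+01,
       -1.6505e+01]), 'qvel': array([-0.086,  0.036, -0.1  ,  0.017,  0.002,  0.036]), 'tau': array([-1.0000e-03, -5.8272e+01,  2.9305e+01,  6.9970e+00,  7.0000e-03,
       -0.0000e+00]), 'tool_pos': array([0.204, 0.643, 0.226]), 'orientation': array([ 1.79907e+02, -7.00000e-03, -1.76410e+01]), 'force': array([-0.133, -0.38 , -0.335]), 'moment': array([-0.011, -0.044,  0.002]), 'gripper_force': np.float64(0.0), 'opening': np.float64(0.088)}
scene {'camera_matrix': array([[418.53201477,   0.        , 317.17602889],
       [  0.        , 418.53201477, 194.78445677],
       [  0.        ,   0.        ,   1.        ]]), 'eye': array([-0.02603442, -0.23187143,  0.71660791]), 'orientation': array([-131.372844  ,   -0.41077077,  -55.69673543])}
side {'camera_matrix': array([[415.0482577 ,   0.        , 320.5544581 ],
       [  0.        , 415.0482577 , 198.00184437],
       [  0.        ,   0.        ,   1.        ]]), 'eye': array([0.28781254, 0.80579675, 0.5931457 ]), 'orientation': array([-125.39636813,    0.81505692, -160.03675678])}
wrist {'camera_matrix': array([[309.70691629,   0.        , 320.38754149],
       [  0.        , 309.70691629, 200.66367722],
       [  0.        ,   0.        ,   1.        ]]), 'eye': array([0.27593191, 0.61935466, 0.38302439]), 'orientation': array([ 1.63802612e+02, -5.97129970e-02, -1.07634535e+02])}
```

View pics/scene0.png

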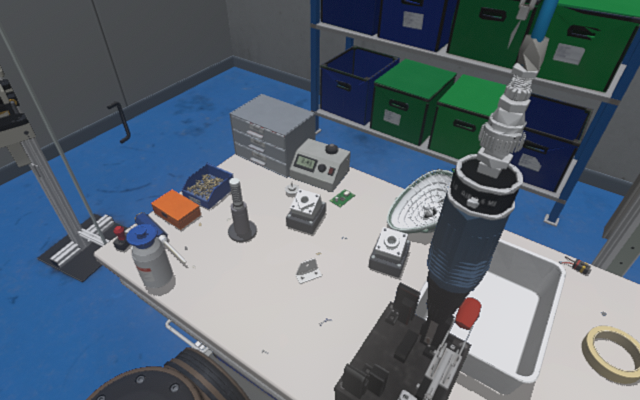

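View pics/side0.png

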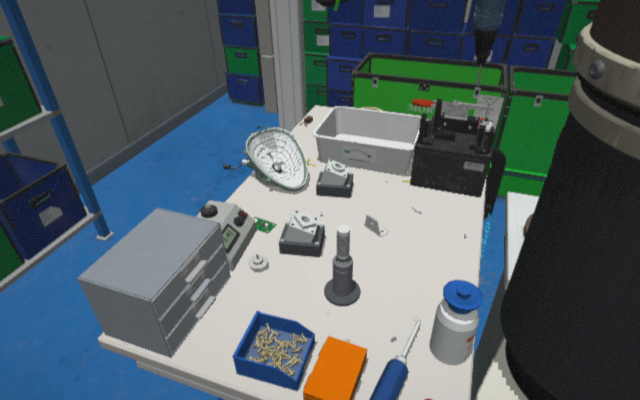

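Run:
```python
from h import *
a=cv2.imread('pics/scene0.png');b=cv2.imread('pics/side0.png')
c=lambda im,x,y,w=66,h=50:cv2.resize(im[y-h//2:y+h//2,x-w//2:x+w//2],(400,300),interpolation=cv2.INTER_CUBIC)
cv2.imwrite('pics/crop0.png',np.vstack([np.hstack([c(a,307,205),c(a,391,248)]),np.hstack([c(b,303,230),c(b,336,177)])]))
for n,pts in (('scene',[(236,182),(236,190),(240,200),(306,196),(391,240)]),('side',[(343,230),(343,240),(304,217),(337,168)])):
    f=np.load(n+'.npz');
    for u,v in pts:
        d=f['d'][v-1:v+2,u-1:u+2]; d=np.median(d[d>0]) if (d>0).any() else np.nan
        K=f['K']; print(n,u,v,np.round(f['R']@np.array([(u-K[0,2])/K[0,0]*d,(v-K[1,2])/K[1,1]*d,d])+f['e'],3))
```

```text
scene 236 182 [0.44  0.287 0.155]
scene 236 190 [0.435 0.286 0.136]
scene 240 200 [0.441 0.285 0.104]
scene 306 196 [0.562 0.195 0.073]
scene 391 240 [ 0.565 -0.025  0.057]
side 343 230 [0.439 0.299 0.153]
side 343 240 [0.437 0.306 0.137]
side 304 217 [0.557 0.187 0.067]
side 337 168 [ 0.552 -0.016  0.069]
```

View pics/crop0.png

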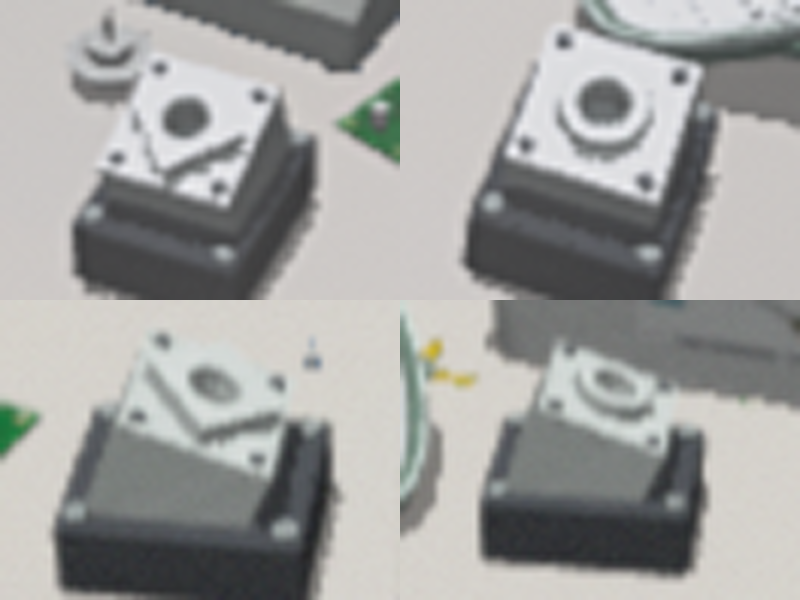

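```bash
cat >> h.py <<'E'
def load(n):
    f=np.load(''+n+'.npz'); K,d=f['K'],f['d']; v,u=np.mgrid[:400,:640]
    if n=='wrist':
        a=(u-K[0,2])/K[0,0];b=(v-K[1,2])/K[1,1];r=np.hypot(a,b)+1e-9
        t=np.tan(np.minimum(r,1.5)); ray=np.stack([a/r*t,b/r*t,np.ones(u.shape)],-1)
    else: ray=np.stack([(u-K[0,2])/K[0,0],(v-K[1,2])/K[1,1],np.ones(u.shape)],-1)
    P=(ray*d[...,None])@f['R'].T+f['e']; P[d==0]=np.nan
    return f['p'],P,ray@f['R'].T,f['e']
def plane(Q):
    for _ in range(6):
        c=Q.mean(0); n=np.linalg.svd(Q-c,full_matrices=False)[2][2]; n*=np.sign(n[2])
        r=(Q-c)@n; k=abs(r)<max(0.0025,1.5*np.median(abs(r))); Q=Q[k]
    return c,n,len(Q)
def head(n,xy):
    p,P,ray,e=load(n)
    m=(np.hypot(P[...,0]-xy[0],P[...,1]-xy[1])<0.032)&(P[...,2]>0.04)&(P[...,2]<.09)&(p.min(-1)>150)
    Q=P[m]; c,nn,k=plane(Q)
    print(n,'n',k,'c',c.round(4),'normal',nn.round(3),'tilt',np.degrees(np.arccos(nn[2])).round(1),'dir',np.degrees(np.arctan2(nn[1],nn[0])).round(1))
E
python3 - <<'E'
from h import *
for n in('scene','side'):
    head(n,(.557,-.02))
    p,P,_,_=load(n)
    for lo,hi in((.09,.11),(.13,.15)):
        m=(np.hypot(P[...,0]-.44,P[...,1]-.295)<.03)&(P[...,2]>lo)&(P[...,2]<hi); print(m.sum(),P[m].mean(0).round(4))
    if n=='scene':
        m=(np.hypot(P[...,0]-.44,P[...,1]-.295)<.06)&(P[...,2]>.004)&(P[...,2]<.05);print(P[m].mean(0))
E
```

```text
scene n 275 c [ 0.555  -0.0231  0.0642] normal [-0.334 -0.055  0.941] tilt 19.8 dir -170.7
70 [0.4363 0.2885 0.0995]
75 [0.4361 0.2882 0.1403]
[0.43399858 0.28521003 0.0165713 ]
side n 127 c [ 0.5551 -0.0181  0.062 ] normal [-0.332 -0.055  0.942] tilt 19.6 dir -170.6
108 [0.4376 0.3041 0.0995]
115 [0.4374 0.3036 0.1404]
```

View pics/wrist0.png

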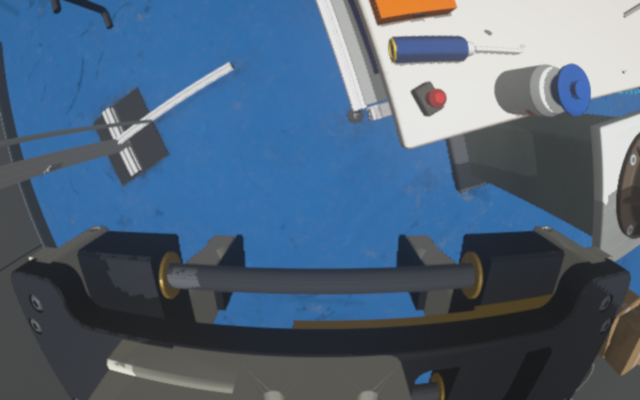

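Run:
```python
from h import *
_,P,_,_=load('scene');_,Q,_,_=load('side')
A=np.vstack([P.reshape(-1,3),Q.reshape(-1,3)]);A=A[(A[:,2]>.08)&(A[:,2]<.35)&(A[:,0]>.1)&(A[:,0]<.8)]
g={}
for x,y,z in A: g[(round(x/.05)*5,round(y/.05)*5)]=max(g.get((round(x/.05)*5,round(y/.05)*5),0),round(z,3))
print(sorted(g.items()))
```

```text
[((10, -215), np.float64(0.106)), ((10, -210), np.float64(0.111)), ((10, -5), np.float64(0.255)), ((10, 0), np.float64(0.261)), ((10, 5), np.float64(0.253)), ((15, -215), np.float64(0.082)), ((15, -210), np.float64(0.11)), ((15, 55), np.float64(0.33)), ((20, -210), np.float64(0.108)), ((20, -25), np.float64(0.143)), ((20, -20), np.float64(0.207)), ((20, -15), np.float64(0.176)), ((20, -10), np.float64(0.176)), ((20, 35), np.float64(0.135)), ((20, 40), np.float64(0.131)), ((20, 55), np.float64(0.336)), ((20, 60), np.float64(0.35)), ((20, 65), np.float64(0.343)), ((20, 70), np.float64(0.287)), ((25, -25), np.float64(0.197)), ((25, -20), np.float64(0.35)), ((25, -15), np.float64(0.342)), ((25, -10), np.float64(0.175)), ((25, 30), np.float64(0.133)), ((25, 35), np.float64(0.142)), ((25, 40), np.float64(0.133)), ((25, 60), np.float64(0.347)), ((25, 65), np.float64(0.34)), ((25, 70), np.float64(0.335)), ((30, -25), np.float64(0.191)), ((30, -20), np.float64(0.35)), ((30, -15), np.float64(0.35)), ((30, -10), np.float64(0.119)), ((35, -215), np.float64(0.089)), ((35, -210), np.float64(0.099)
[... 1925 characters left out ...]
loat64(0.141)), ((75, -210), np.float64(0.083)), ((75, -65), np.float64(0.327)), ((75, -60), np.float64(0.33)), ((75, -55), np.float64(0.346)), ((75, -10), np.float64(0.119)), ((75, -5), np.float64(0.122)), ((75, 0), np.float64(0.112)), ((75, 25), np.float64(0.094)), ((75, 35), np.float64(0.141)), ((75, 40), np.float64(0.142)), ((75, 45), np.float64(0.14)), ((75, 50), np.float64(0.14)), ((80, -210), np.float64(0.081)), ((80, -60), np.float64(0.322)), ((80, -55), np.float64(0.345)), ((80, -10), np.float64(0.116)), ((80, -5), np.float64(0.125)), ((80, 0), np.float64(0.108)), ((80, 35), np.float64(0.14)), ((80, 40), np.float64(0.14)), ((80, 45), np.float64(0.14)), ((80, 50), np.float64(0.141))]
```

Emit:
step_arm --moves '[[[2.4, -3.5, 0.2, 0.047, 8.76], [2.4, -3.5, 0.2, 0.047, 8.76], [2.4, -3.5, 0, 0.047, 8.76]]]'

```text
clock: 0.45
tool_pos: [0.277, 0.5371, 0.2303]
orientation: [180.0, -0.0, -9.4]
force: [0.5, -0.2, 0.4]
opening: 0.0877
gripper_force: 0.0
```

Emit:
step_arm --moves '[[[2.34, -3.46, 0, 0.047, 8.76], [2.34, -3.46, 0, 0.047, 8.76], [2.34, -3.46, 0, 0.047, 8.76], [2.34, -3.46, 0, 0.047, 8.76], [2.34, -3.46, 0, 0.047, 8.76], [2.34, -3.46, 0, 0.047, 8.76], [2.34, -3.46, 0, 0.047, 8.76], [0, 0, 0, 0, 8.76]]]'

```text
clock: 1.25
tool_pos: [0.4418, 0.2925, 0.2305]
orientation: [180.0, 0.0, 9.2]
force: [0.1, 0.7, 0.5]
opening: 0.0875
gripper_force: 0.0
```

Run:
```python
from h import *
cloud('wrist','pics/wrist1.png')
p,P,_,_=load('wrist')
m=(np.hypot(P[...,0]-.44,P[...,1]-.295)<.03)&(P[...,2]>.15)&(P[...,2]<.165)
print(m.sum(),np.nanmean(P[m],0), np.nanmin(P[m],0),np.nanmax(P[m],0))
print(ctrl.get_obs()['tool_pos'])
head('wrist',(.555,-.02))
```

```text
551 [0.44075816 0.29523775 0.15397957] [0.42946273 0.28502268 0.15007637] [0.45111493 0.30557862 0.15628013]
[0.44114809 0.29403004 0.23045916]
wrist n 469 c [ 0.5584 -0.0168  0.0653] normal [-0.33  -0.059  0.942] tilt 19.6 dir -169.8
```

View pics/wrist1.png

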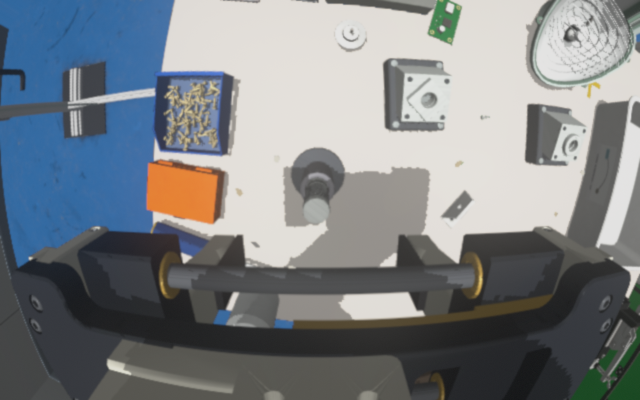

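Emit:
step_arm --moves '[[[0, 0.1, -4, 0, 8.76], [0, 0, -4, 0, 8.76], [0, 0, -3.5, 0, 8.76], [0, 0, -0.95, 0, 8.76], [0, 0, 0, 0, 2], [0, 0, 0, 0, 1.5], [0, 0, 0, 0, 1.5], [0, 0, 0, 0, 1.5], [0, 0, 0, 0, 1.5], [0, 0, 0, 0, 1.5]]]'

```text
clock: 2.3
tool_pos: [0.4405, 0.2972, 0.1066]
orientation: [-180.0, -0.0, 9.3]
force: [0.1, -0.4, -0.0]
opening: 0.0454
gripper_force: 0.0
```

Emit:
step_arm --moves '[[[0, 0, 0, 0, 1.5], [0, 0, 0, 0, 1.5], [0, 0, 0, 0, 1.5], [0, 0, 0, 0, 1.5], [0, 0, 0, 0, 1.5], [0, 0, 0, 0, 1.5]]]'

```text
clock: 2.9
tool_pos: [0.4403, 0.2971, 0.1061]
orientation: [180.0, -0.0, 9.3]
force: [-0.5, -0.2, 2.0]
opening: 0.0218
gripper_force: 30.0
```

Emit:
step_arm --moves '[[[0, 0, 1.0, 0, 1.5], [0, 0, 2.2, 0, 1.5], [0, 0, 2.0, 0, 1.5], [0, 0, 0, 0, 1.5], [-0.5, -0.08, 0, 0, 1.5], [-0.5, -0.08, 0, 0, 1.5], [-0.5, -0.08, 0, 0, 1.5], [-0.4, -0.07, 0, 0, 1.5], [-0.3, -0.05, 0, 0, 1.5], [0, 0, 0, 0, 1.5]]]'

```text
clock: 3.9
tool_pos: [0.4179, 0.2934, 0.1581]
orientation: [180.0, 0.0, 9.3]
force: [1.4, 0.5, -0.1]
opening: 0.021
gripper_force: 30.0
```

```bash
cat >> h.py <<'E'
def probe_axis(names=('scene','side'),tag='x',rows=40):
    """project-plane method: edge-midline of the plunger+handle seen below the fingers, via depth points"""
    out=[]
    for n in names:
        cloud(n,f'pics/{n}{tag}.png')
    s=ctrl.get_obs(); print(np.round(s['tool_pos'],4),np.round(s['force'],2),np.round(s['moment'],2),s['opening'])
    return s
E
python3 - <<'E'
from h import *
s=probe_axis(tag='2')
a=cv2.imread('pics/scene2.png');b=cv2.imread('pics/side2.png')
cv2.imwrite('pics/crop2.png',np.hstack([cv2.resize(a[120:260,180:320],(400,400)),cv2.resize(b[160:300,270:410],(400,400))]))
E
```

```text
[0.4178 0.2933 0.1579] [ 2.25 -0.58 -0.17] [-0.03 -0.96 -0.02] 0.021020583888747276
```

View pics/crop2.png

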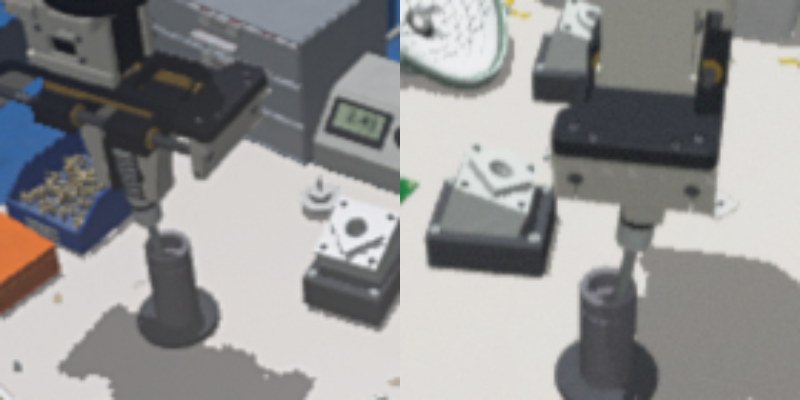

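Emit:
step_arm --moves '[[[-0.5, -0.08, 0, 0, 1.5], [-0.5, -0.08, 0, 0, 1.5], [-0.4, -0.07, 0, 0, 1.5], [-0.4, -0.07, 0, 0, 1.5], [-0.1, 0, 0, 0, 1.5], [0, 0, 0, 0, 1.5]]]'

```text
clock: 4.6
tool_pos: [0.3994, 0.2903, 0.1579]
orientation: [180.0, -0.0, 9.3]
force: [5.9, -0.9, -1.7]
opening: 0.0216
gripper_force: 30.0
```

Run:
```python
from h import *
s=probe_axis(tag='3')
t=s['tool_pos']
for n in('scene','side'):
    p,P,_,e=load(n)
    # visible points near the grip's vertical plane: handle above, plunger below
    for lo,hi in((.09,.1),(.1,.11),(.11,.12),(.12,.13),(.13,.14),(.14,.15),(.15,.16)):
        m=(np.hypot(P[...,0]-t[0]-.015,P[...,1]-t[1])<.03)&(P[...,2]>lo)&(P[...,2]<hi)
        if m.sum()>3: print(n,lo,m.sum(),np.median(P[m],0).round(4))
```

```text
[0.3994 0.2903 0.1578] [ 7.17 -0.62 -1.18] [-0.18 -2.44 -0.04] 0.021603519511012317
scene 0.09 9 [0.4285 0.29   0.0946]
scene 0.1 12 [0.4244 0.2899 0.106 ]
scene 0.11 7 [0.4212 0.2886 0.1127]
scene 0.12 16 [0.4129 0.2834 0.1279]
scene 0.13 29 [0.411  0.2827 0.1351]
scene 0.14 12 [0.4036 0.2875 0.1427]
scene 0.15 12 [0.3986 0.289  0.1584]
side 0.09 21 [0.4271 0.2974 0.0955]
side 0.1 20 [0.4235 0.2968 0.1039]
side 0.11 18 [0.4214 0.2965 0.1134]
side 0.12 34 [0.4147 0.3013 0.1264]
side 0.13 60 [0.4149 0.3012 0.1343]
side 0.14 48 [0.4155 0.3017 0.1435]
side 0.15 15 [0.4123 0.3023 0.1523]
```

Emit:
step_arm --moves '[[[0, 0, 0.7, 0, 1.5], [0, 0, 1.5, 0, 1.5], [0, 0, 2, 0, 1.5], [0, 0, 2, 0, 1.5], [0, 0, 0, 0, 1.5]]]'

```text
clock: 5.2
tool_pos: [0.3994, 0.291, 0.2221]
orientation: [-179.9, -0.1, 9.3]
force: [-0.5, 0.4, -0.8]
opening: 0.0218
gripper_force: 30.0
```

```bash
cat >> h.py <<'E'
def axis3(names=('scene','side'),tag='y',zr=(-.085,-.03),dump=False):
    """plunger axis direction: pixels of the plunger below the handle (depth within its region),
    each view gives a plane (eye + midline); two planes intersect in the axis."""
    s=probe_axis(names,tag); t=np.array(s['tool_pos']); g=t+[0,0,.019]; N=[]
    c,sn=np.cos(np.radians(9.3)),np.sin(np.radians(9.3))
    for n in names:
        p,P,ray,e=load(n)
        D=P-g; a=D@[c,sn,0]; b=D@[-sn,c,0]; z=D[...,2]
        m=(z>zr[0])&(z<zr[1])&(abs(a+z*np.tan(np.radians(20)))<.016)&(abs(b)<.016)
        mm=[]
        for v in np.unique(np.where(m)[0]):
            u=np.where(m[v])[0]
            mm.append((u.mean(),v,len(u)))
        mm=np.array(mm)
        if dump: print(mm.round(1).tolist())
        vx,vy,x0,y0=cv2.fitLine(mm[:,:2].astype(np.float32),cv2.DIST_HUBER,0,.01,.01).ravel()
        f=np.load(n+'.npz');K=f['K']
        rr=[f['R']@np.array([(x0+k*vx-K[0,2])/K[0,0],(y0+k*vy-K[1,2])/K[1,1],1]) for k in(-20,20)]
        nn=np.cross(*rr); nn/=np.linalg.norm(nn); N.append((nn,e)); print(n,len(mm),'grip off plane mm',((g-e)@nn*1e3).round(1))
    d=np.cross(N[0][0],N[1][0]); d/=np.linalg.norm(d)*np.sign(d[2])
    A=np.array([N[0][0],N[1][0],d]); x=np.linalg.solve(A,[N[0][0]@N[0][1],N[1][0]@N[1][1],d@g])
    print('axis',d.round(3),'tilt',np.degrees(np.arccos(d[2])).round(1),'dir',np.degrees(np.arctan2(d[1],d[0])).round(1),'pt nearest grip',x.round(4),'g',g.round(4))
    return d,x
E
python3 - <<'E'
from h import *
axis3(tag='4',dump=True)
cloud('wrist','pics/wrist4.png'); head('wrist',(.555,-.02))
E
```

```text
[0.3984 0.2901 0.2196] [-0.77 -0.17 -1.15] [-0.01 -0.    0.02] 0.02132472767578725
[[225.2, 169.0, 4.0], [225.6, 170.0, 5.0], [223.5, 171.0, 12.0], [224.5, 172.0, 12.0], [224.5, 173.0, 12.0], [224.5, 174.0, 10.0], [224.0, 175.0, 9.0], [224.5, 176.0, 8.0], [226.0, 177.0, 7.0], [227.5, 178.0, 4.0], [228.0, 179.0, 5.0], [228.5, 180.0, 4.0], [229.0, 181.0, 5.0], [229.5, 182.0, 4.0], [230.0, 183.0, 5.0], [230.5, 184.0, 4.0]]
scene 16 grip off plane mm 4.0
[[355.0, 203.0, 1.0], [355.0, 205.0, 1.0], [355.0, 206.0, 3.0], [355.8, 207.0, 4.0], [361.0, 208.0, 15.0], [360.5, 209.0, 16.0], [360.0, 210.0, 15.0], [359.0, 211.0, 15.0], [359.0, 212.0, 15.0], [359.0, 213.0, 15.0], [358.5, 214.0, 14.0], [359.0, 215.0, 13.0], [358.5, 216.0, 12.0], [359.0, 217.0, 11.0], [358.5, 218.0, 10.0], [357.5, 219.0, 8.0], [355.5, 220.0, 6.0], [355.0, 221.0, 5.0], [354.5, 222.0, 6.0], [354.0, 223.0, 5.0], [353.5, 224.0, 6.0], [353.0, 225.0, 5.0], [353.0, 226.0, 5.0], [352.0, 227.0, 5.0], [352.0, 228.0, 5.0], [351.5, 229.0, 6.0], [351.5, 230.0, 4.0], [351.5, 231.0, 2.0]]
side 28 grip off plane mm 3.7
axis [-0.265  0.007  0.964] tilt 15.4 dir 178.5 pt nearest grip [0.4021 0.2887 0.2396] g [0.3984 0.2901 0.2386]
wrist n 486 c [ 0.5579 -0.0163  0.0652] normal [-0.326 -0.058  0.944] tilt 19.3 dir -169.9
```

```bash
sed -i 's/^def axis3(names=(.scene.,.side.),tag=.y.,zr=(-.085,-.03),dump=False):/def axis3(names=("scene","side"),tag=None,zr=(-.100,-.059),dump=False):/; s/    s=probe_axis(names,tag); t=/    s=probe_axis(names if tag else (),tag); t=/' h.py
python3 - <<'E'
from h import *
d,x=axis3(dump=True)
for L in (60,80,100,110):
    q=x-d*L/1e3; g=np.array(ctrl.get_obs()['tool_pos'])+[0,0,.019]; w=g-q; print(L,q.round(4),'from g: tilt',np.degrees(np.arctan2(np.hypot(*w[:2]),w[2])).round(1),np.degrees(np.arctan2(w[1],w[0])).round(1))
E
```

```text
[0.3984 0.2899 0.2191] [-0.27 -1.34 -1.54] [-0.03  0.01 -0.01] 0.02140727236001624
[[228.0, 177.0, 3.0], [227.5, 178.0, 4.0], [228.0, 179.0, 5.0], [228.5, 180.0, 4.0], [229.0, 181.0, 5.0], [229.5, 182.0, 4.0], [230.0, 183.0, 5.0], [230.5, 184.0, 4.0], [231.0, 185.0, 5.0], [231.5, 186.0, 4.0], [232.0, 187.0, 5.0], [232.5, 188.0, 4.0], [232.5, 189.0, 2.0]]
scene 13 grip off plane mm 6.1
[[354.5, 219.0, 2.0], [355.5, 220.0, 6.0], [355.0, 221.0, 5.0], [354.5, 222.0, 6.0], [354.0, 223.0, 5.0], [353.5, 224.0, 6.0], [353.0, 225.0, 5.0], [353.0, 226.0, 5.0], [352.0, 227.0, 5.0], [352.0, 228.0, 5.0], [351.5, 229.0, 6.0], [351.0, 230.0, 5.0], [350.5, 231.0, 6.0], [350.0, 232.0, 5.0], [350.0, 233.0, 5.0], [349.0, 234.0, 5.0], [349.0, 235.0, 5.0], [348.0, 236.0, 5.0], [348.0, 237.0, 5.0], [348.0, 238.0, 1.0]]
side 20 grip off plane mm 3.4
axis [-0.277 -0.058  0.959] tilt 16.4 dir -168.2 pt nearest grip [0.4019 0.2839 0.2387] g [0.3984 0.2899 0.2381]
60 [0.4185 0.2874 0.1812] from g: tilt 19.6 173.0
80 [0.424  0.2885 0.162 ] from g: tilt 18.7 177.0
100 [0.4296 0.2897 0.1428] from g: tilt 18.1 179.7
110 [0.4324 0.2903 0.1332] from g: tilt 18.0 -179.3
```

Run:
```python
from h import *
a=cv2.imread('pics/wrist4.png'); cv2.imwrite('pics/w4c.png',cv2.resize(a[100:300,220:420],(600,600),interpolation=cv2.INTER_CUBIC))
```

```text
(no output)
```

View pics/w4c.png

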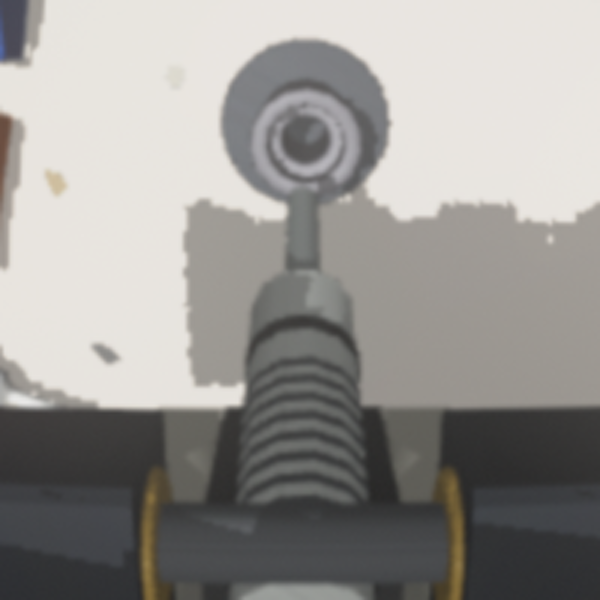

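```bash
cat >> h.py <<'E'
def tiltw(u,v,L=.106):
    p,P,ray,e=load('wrist'); s=ctrl.get_obs(); g=np.array(s['tool_pos'])+[0,0,.019]
    f=np.load('wrist.npz');K=f['K']; a=(u-K[0,2])/K[0,0];b=(v-K[1,2])/K[1,1];r=np.hypot(a,b)
    w=f['R']@np.array([a/r*np.sin(r),b/r*np.sin(r),np.cos(r)])
    q=e-g; B=q@w; C=q@q-L*L; t=-B+np.sqrt(B*B-C); X=q+t*w; d=-X/L
    print('ball',(g+X).round(4),'axis',d.round(3),'tilt',np.degrees(np.arccos(d[2])).round(1),'dir',np.degrees(np.arctan2(d[1],d[0])).round(1))
    return g,d
E
python3 - <<'E'
from h import *
for v in (165.5,167,168.5): tiltw(321,v)
p,P,ray,e=load('wrist')
Q=P[167:188,320:323].reshape(-1,3); 
for v in range(160,220,3): print(v,P[v,319:324].mean(0).round(4))
E
```

```text
ball [0.4321 0.2944 0.1377] axis [-0.319 -0.043  0.947] tilt 18.8 dir -172.4
ball [0.4309 0.2942 0.1373] axis [-0.307 -0.041  0.951] tilt 18.0 dir -172.4
ball [0.4296 0.294  0.1369] axis [-0.295 -0.039  0.955] tilt 17.3 dir -172.5
160 [0.4279 0.2936 0.0815]
163 [0.4324 0.2944 0.1273]
166 [0.4328 0.2945 0.1435]
169 [0.4312 0.2942 0.1478]
172 [0.43   0.294  0.1532]
175 [0.4286 0.2938 0.1573]
178 [0.4274 0.2936 0.162 ]
181 [0.4262 0.2934 0.1663]
184 [0.425  0.2933 0.1704]
187 [0.4237 0.293  0.1736]
190 [0.426  0.2934 0.191 ]
193 [0.4249 0.2933 0.1939]
196 [0.4242 0.2932 0.1983]
199 [0.4231 0.293  0.201 ]
202 [0.4225 0.2929 0.2051]
205 [0.4217 0.2928 0.2085]
208 [0.4208 0.2926 0.2111]
211 [0.4197 0.2924 0.2131]
214 [0.4187 0.2923 0.2153]
217 [0.418  0.2922 0.2184]
```

Emit:
step_arm --moves '[[[0.5, 0.08, 0, 0, 1.5], [0, 0, -2.2, 0, 1.5], [0, 0, -2.2, 0, 1.5], [0, 0, -1.8, 0, 1.5], [0, 0, 0, 0, 1.5], [-0.4, -0.07, 0, 0, 1.5], [-0.4, -0.07, 0, 0, 1.5], [-0.4, -0.06, 0, 0, 1.5], [0, 0, 0, 0, 1.5]]]'

```text
clock: 6.25
tool_pos: [0.3931, 0.2899, 0.1598]
orientation: [-179.9, -0.2, 9.3]
force: [3.5, -1.8, 1.3]
opening: 0.0218
gripper_force: 30.0
```

Emit:
step_arm --moves '[[[0, 0, 1, 0, 1.5], [0, 0, 1.6, 0, 1.5], [0, 0, 1.8, 0, 1.5], [0, 0, 1.8, 0, 1.5], [0, 0, 0, 0, 1.5], [0, 0, 0, 0, 1.5]]]'

```text
clock: 6.85
tool_pos: [0.3919, 0.2893, 0.2204]
orientation: [-179.9, 0.0, 9.3]
force: [-0.3, -0.3, -1.1]
opening: 0.0215
gripper_force: 30.0
```

```bash
cat >> h.py <<'E'
def slopes(tag):
    """axis from wrist depth: surface points of handle and plunger near the tool's mid-plane"""
    cloud('wrist',f'pics/wrist{tag}.png'); p,P,_,_=load('wrist'); s=ctrl.get_obs(); g=np.array(s['tool_pos'])+[0,0,.019]
    y=np.radians(s['orientation'][2]); c,sn=np.cos(y),np.sin(y); D=P-g; a=D@[c,sn,0]; b=D@[-sn,c,0]; z=D[...,2]
    for nm,lo,hi,w in(('plunger',-.096,-.062,.0025),('handle',-.048,-.020,.004)):
        m=(z>lo)&(z<hi)&(abs(b)<w+.003)&(a>0)&(a<.06); b0=np.median(b[m]); m&=(abs(b-b0)<w)
        k=np.polyfit(z[m],a[m],1); r=a[m]-np.polyval(k,z[m]); i=abs(r)<.002; k=np.polyfit(z[m][i],a[m][i],1); kb=np.polyfit(z[m][i],b[m][i],1)
        th=np.arctan(-k[0]); rad=.004 if nm=='plunger' else .011
        print(nm,i.sum(),'tilt',np.degrees(th).round(1),'axis a at grip mm',((k[1]-rad/np.cos(th))*1e3).round(1),'b-slope',np.degrees(kb[0]).round(1),'b mm',(b0*1e3).round(1))
    print(s['clock'],np.round(s['tool_pos'],4),np.round(s['force'],2))
E
python3 - <<'E'
from h import *
slopes('5'); axis3(tag='5')
E
```

```text
plunger 175 tilt 18.9 axis a at grip mm 3.8 b-slope 0.2 b mm -0.8
handle 386 tilt 18.8 axis a at grip mm 3.3 b-slope 0.1 b mm -0.2
6.9 [0.3917 0.289  0.2198] [-0.32 -0.02 -1.78]
[0.3918 0.2888 0.2193] [ 0.03 -0.07 -0.86] [-0.1  -0.03  0.05] 0.02129100211655037
scene 13 grip off plane mm 7.6
side 21 grip off plane mm 6.1
axis [-0.29  -0.045  0.956] tilt 17.1 dir -171.1 pt nearest grip [0.3977 0.2842 0.2399] g [0.3918 0.2888 0.2383]
```

Emit:
step_arm --moves '[[[0.5, 0.08, 0, 0, 1.5], [0, 0, -2.2, 0, 1.5], [0, 0, -2.2, 0, 1.5], [0, 0, -1.8, 0, 1.5], [0, 0, 0, 0, 1.5], [-0.3, -0.05, 0, 0, 1.5], [-0.3, -0.05, 0, 0, 1.5], [-0.3, -0.05, 0, 0, 1.5], [0, 0, 0, 0, 1.5]]]'

```text
clock: 7.9
tool_pos: [0.3892, 0.2892, 0.1597]
orientation: [-179.9, -0.2, 9.3]
force: [4.6, -1.5, 0.6]
opening: 0.0212
gripper_force: 30.0
```

Emit:
step_arm --moves '[[[0, 0, 1, 0, 1.5], [0, 0, 1.6, 0, 1.5], [0, 0, 1.8, 0, 1.5], [0, 0, 1.8, 0, 1.5], [0, 0, 0, 0, 1.5], [0, 0, 0, 0, 1.5]]]'

```text
clock: 8.5
tool_pos: [0.3879, 0.2886, 0.2204]
orientation: [-179.9, 0.0, 9.3]
force: [0.0, 0.2, -0.9]
opening: 0.0214
gripper_force: 30.0
```

Run:
```python
from h import *
slopes('6'); axis3(tag='6'); head('wrist',(.558,-.018))
```

```text
plunger 182 tilt 21.0 axis a at grip mm 3.7 b-slope -0.1 b mm -0.8
handle 398 tilt 20.4 axis a at grip mm 4.0 b-slope -0.5 b mm -0.2
8.55 [0.3877 0.2883 0.2197] [-0.01  0.17 -1.31]
[0.3878 0.2881 0.2193] [ 1.31 -0.49 -1.57] [-0.03  0.04 -0.  ] 0.02130047657934583
scene 12 grip off plane mm 8.5
side 20 grip off plane mm 4.3
axis [-0.341 -0.115  0.933] tilt 21.1 dir -161.5 pt nearest grip [0.3918 0.277  0.2384] g [0.3878 0.2881 0.2383]
wrist n 458 c [ 0.5586 -0.0157  0.0654] normal [-0.331 -0.058  0.942] tilt 19.6 dir -170.1
```

Emit:
step_arm --moves '[[[1.4, -3.9, 0, 0, 1.5], [1.4, -3.9, 0, 0, 1.5], [1.4, -3.9, 0, 0, 1.5], [1.4, -3.9, 0, 0, 1.5], [1.4, -3.9, 0, 0, 1.5], [1.4, -3.9, 0, 0, 1.5], [1.4, -3.9, 0, 0, 1.5], [1.4, -3.9, 0, 0, 1.5], [0, 0, -1, 0, 1.5], [0, 0, 0, 0, 1.5]]]'

```text
clock: 9.65
tool_pos: [0.4991, -0.0247, 0.2079]
orientation: [-180.0, 0.2, 9.1]
force: [-0.5, -0.0, -0.4]
opening: 0.0215
gripper_force: 30.0
```

Run:
```python
from h import *
slopes('7'); head('wrist',(.556,-.018))
for n in('scene','side'):
    f=np.load(n+'.npz')
a=cv2.imread('pics/wrist7.png'); cv2.imwrite('pics/w7c.png',cv2.resize(a[40:240,220:420],(600,600),interpolation=cv2.INTER_CUBIC))
```

```text
plunger 181 tilt 20.6 axis a at grip mm 2.9 b-slope 0.3 b mm -1.3
handle 422 tilt 20.4 axis a at grip mm 2.6 b-slope -0.2 b mm -0.1
9.7 [ 0.4994 -0.0239  0.2088] [ 0.96  0.54 -1.09]
wrist n 1371 c [ 0.5595 -0.02    0.0657] normal [-0.329 -0.061  0.942] tilt 19.5 dir -169.5
```

View pics/w7c.png

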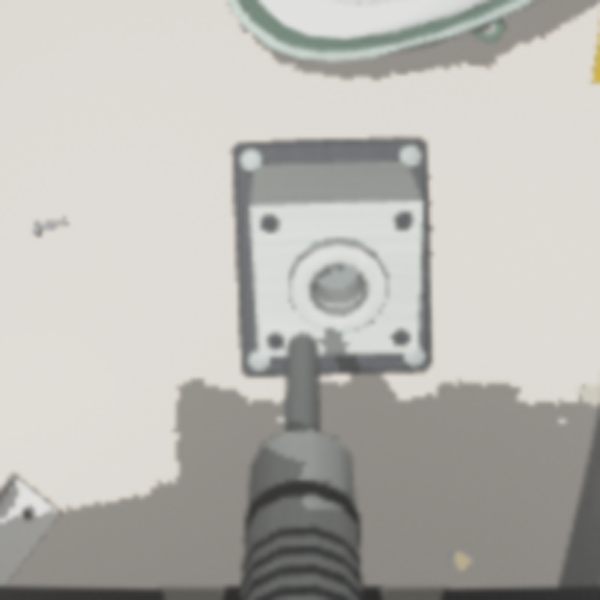

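```bash
cat >> h.py <<'E'
def rayw(u,v):
    f=np.load('wrist.npz');K=f['K']; a=(u-K[0,2])/K[0,0];b=(v-K[1,2])/K[1,1];r=np.hypot(a,b)
    return f['e'],f['R']@np.array([a/r*np.sin(r),b/r*np.sin(r),np.cos(r)])
E
python3 - <<'E'
from h import *
e,w=rayw(332.7,135.8); O=e+w*(.072-e[2])/w[2]; print('O wrist',O.round(4))
p,P,_,_=load('wrist')
# collar top ring points
m=(np.hypot(P[...,0]-O[0],P[...,1]-O[1])<.016)&(np.hypot(P[...,0]-O[0],P[...,1]-O[1])>.010)&(P[...,2]>.063); print('ring',m.sum(),P[m].mean(0).round(4))
for v in(153,155,157,160,165): print(v,P[v,319:323].mean(0).round(4))
tiltw(320.7,156.7); tiltw(320.7,155.5)
# scene, side: dark bore centre in old frames
for n,(u,v) in(('scene',(391.5,240)),('side',(336.5,167))):
    f=np.load(n+'.npz');g=cv2.cvtColor(f['p'],6); K=f['K']
    x,y=int(u),int(v);q=g[y-16:y+16,x-18:x+18]; cv2.imwrite(f'pics/b_{n}.png',q)
    # bore: dark blob enclosed by bright face nearest the guess
    k,lab,st,ce=cv2.connectedComponentsWithStats((q<150).astype(np.uint8))
    for i in range(1,k):
        if 6<st[i,4]<150:
            uu,vv=ce[i]+[x-18,y-16]; w=f['R']@np.array([(uu-K[0,2])/K[0,0],(vv-K[1,2])/K[1,1],1]); print(n,st[i,4],uu.round(1),vv.round(1),(f['e']+w*(.072-f['e'][2])/w[2]).round(4))
E
```

```text
O wrist [ 0.5533 -0.0284  0.072 ]
ring 1064 [ 0.5467 -0.0311  0.1797]
153 [ 0.543  -0.0185  0.1311]
155 [ 0.5418 -0.0187  0.1338]
157 [ 0.5407 -0.0188  0.136 ]
160 [ 0.5392 -0.0191  0.141 ]
165 [ 0.5366 -0.0195  0.1471]
ball [ 0.54   -0.0191  0.13  ] axis [-0.383 -0.045  0.922] tilt 22.7 dir -173.3
ball [ 0.541  -0.0189  0.1304] axis [-0.393 -0.047  0.919] tilt 23.3 dir -173.2
scene 143 403.3 241.6 [ 0.5616 -0.0525  0.072 ]
scene 44 391.4 239.4 [ 0.5531 -0.0294  0.072 ]
scene 26 390.5 246.4 [ 0.5346 -0.0366  0.072 ]
scene 88 380.0 252.7 [ 0.5074 -0.0269  0.072 ]
side 8 337.2 165.0 [ 0.5541 -0.0248  0.072 ]
side 11 340.2 170.4 [ 0.5397 -0.0034  0.072 ]
```

Emit:
step_arm --moves '[[[0.2, -0.55, -1.5, 0, 1.5], [0.2, -0.57, -1.5, 0, 1.5], [0.3, 0.04, -0.8, 0, 1.5], [0.2, 0.03, -0.6, 0, 1.5], [0, 0, 0, 0, 1.5], [0, 0, 0, 0, 1.5]]]'

```text
clock: 10.3
tool_pos: [0.5096, -0.0334, 0.1665]
orientation: [180.0, -0.0, 9.3]
force: [-0.4, 0.7, -1.6]
opening: 0.0217
gripper_force: 30.0
```

Run:
```python
from h import *
slopes('8'); probe_axis(tag='8')
a=cv2.imread('pics/wrist8.png');b=cv2.imread('pics/scene8.png');c=cv2.imread('pics/side8.png')
r=lambda q,w,h:cv2.resize(q,(w,h),interpolation=cv2.INTER_CUBIC)
cv2.imwrite('pics/c8.png',np.hstack([r(a[90:190,280:360],480,600),np.vstack([r(b[220:265,368:416],320,300),r(c[145:190,312:360],320,300)])]))
```

```text
plunger 181 tilt 21.2 axis a at grip mm 3.0 b-slope 0.3 b mm -0.8
handle 411 tilt 20.7 axis a at grip mm 3.1 b-slope -0.0 b mm 0.1
10.35 [ 0.5096 -0.0335  0.1666] [ 0.31 -0.33 -1.11]
[ 0.5096 -0.0337  0.1666] [ 0.8   0.3  -1.14] [-0.04  0.03  0.01] 0.021173520920162687
```

View pics/c8.png

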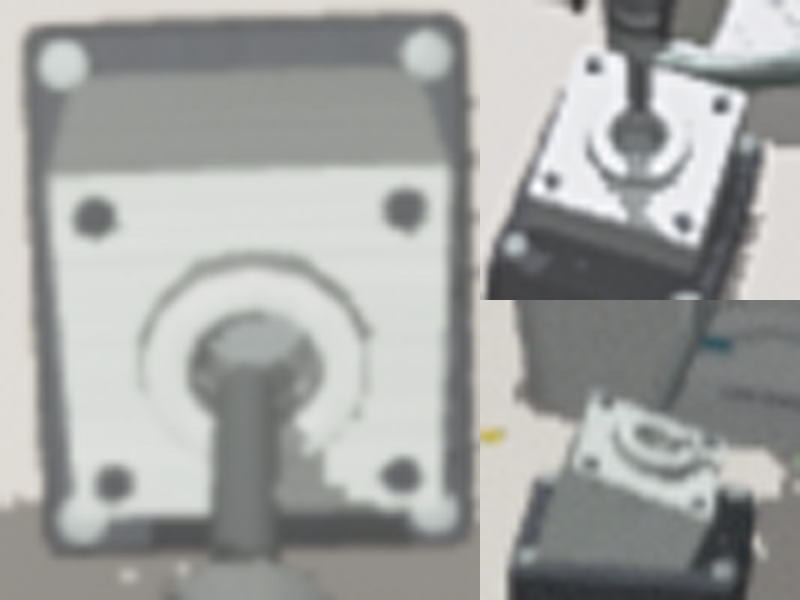

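Emit:
step_arm --moves '[[[-0.06, -0.15, 0, 0, 1.5], [0.27, 0.05, -0.75, 0, 1.5], [0.27, 0.04, -0.75, 0, 1.5], [0.1, 0.02, -0.28, 0, 1.5], [0, 0, 0, 0, 1.5]]]'

```text
clock: 10.95
tool_pos: [0.5148, -0.0345, 0.1473]
orientation: [180.0, 0.1, 9.3]
force: [0.5, 0.5, -0.6]
opening: 0.0216
gripper_force: 30.0
```

```bash
cat >> h.py <<'E'
n0=np.array([-.338,-.056,.94])
def favg(N=10):
    F=[];T=[]
    for _ in range(N):
        viewer.snapshot('side'); s=ctrl.get_obs(); F.append(s['force']); T.append(s['tool_pos'])
    F=np.array(F);T=np.array(T); print('t',round(float(s['clock']),2),'F',F.mean(0).round(2),'Fn',(F@n0).mean().round(2),'+-',((F@n0).std()/N**.5).round(2),'tcp',T.mean(0).round(4),'s mm',(T.mean(0)@n0*1e3).round(1))
E
python3 - <<'E'
from h import *
slopes('9');favg(10)
E
```

```text
plunger 100 tilt 31.0 axis a at grip mm -12.9 b-slope 0.1 b mm -0.5
handle 420 tilt 20.4 axis a at grip mm 3.0 b-slope -0.4 b mm -0.0
11.0 [ 0.515  -0.0344  0.1477] [ 0.09  0.16 -0.84]
t 11.5 F [-0.04  0.08 -1.21] Fn -1.13 +- 0.08 tcp [ 0.5152 -0.0343  0.1484] s mm -32.7
```

Emit:
step_arm --moves '[[[0.14, 0.02, -0.38, 0, 1.5], [0.13, 0.02, -0.37, 0, 1.5], [0.1, 0.02, -0.28, 0, 1.5], [0, 0, 0, 0, 1.5]]]'

```text
clock: 11.9
tool_pos: [0.5188, -0.0338, 0.1374]
orientation: [180.0, 0.0, 9.3]
force: [-0.9, -0.0, -0.1]
opening: 0.0215
gripper_force: 30.0
```

Run:
```python
from h import *
favg(8)
```

```text
t 12.3 F [-0.71  0.22 -0.4 ] Fn -0.15 +- 0.16 tcp [ 0.5187 -0.0338  0.1379] s mm -43.8
```

Emit:
step_arm --moves '[[[0.05, 0.01, -0.14, 0, 1.5], [0.05, 0.01, -0.14, 0, 1.5], [0, 0, 0, 0, 1.5]]]'

```text
clock: 12.6
tool_pos: [0.5198, -0.0336, 0.135]
orientation: [180.0, 0.0, 9.3]
force: [-0.4, 0.5, 0.4]
opening: 0.0211
gripper_force: 30.0
```

Run:
```python
from h import *
favg(10); slopes('10')
```

```text
t 13.1 F [-0.91 -0.28  0.47] Fn 0.77 +- 0.14 tcp [ 0.5198 -0.0336  0.1352] s mm -46.7
plunger 94 tilt 45.9 axis a at grip mm -42.3 b-slope 0.1 b mm 0.1
handle 406 tilt 20.2 axis a at grip mm 3.5 b-slope -0.1 b mm -0.0
13.15 [ 0.5198 -0.0335  0.1352] [-1.21  0.14 -0.53]
```

Emit:
step_arm --moves '[[[0.06, 0.01, -0.17, 0, 1.5], [0.06, 0.01, -0.17, 0, 1.5], [0, 0, 0, 0, 1.5], [0, 0, 0, 0, 1.5]]]'

```text
clock: 13.55
tool_pos: [0.5211, -0.0334, 0.1317]
orientation: [180.0, 0.0, 9.3]
force: [-1.4, 0.0, 1.2]
opening: 0.0217
gripper_force: 30.0
```

Run:
```python
from h import *
favg(20); slopes('11'); probe_axis(tag='11')
a=cv2.imread('pics/wrist11.png');b=cv2.imread('pics/scene11.png');c=cv2.imread('pics/side11.png')
r=lambda q,w,h:cv2.resize(q,(w,h),interpolation=cv2.INTER_CUBIC)
cv2.imwrite('pics/c11.png',np.hstack([r(a[90:190,280:360],480,600),np.vstack([r(b[205:265,360:424],320,300),r(c[130:190,304:368],320,300)])]))
```

```text
t 14.55 F [-1.12 -0.31  1.63] Fn 1.93 +- 0.11 tcp [ 0.521  -0.0334  0.1318] s mm -50.4
plunger 110 tilt 49.2 axis a at grip mm -49.6 b-slope 0.4 b mm 0.1
handle 405 tilt 20.6 axis a at grip mm 3.3 b-slope -0.3 b mm -0.0
14.6 [ 0.521  -0.0333  0.1317] [-0.94 -1.03  1.26]
[ 0.521  -0.0333  0.1318] [-1.59  0.3   0.41] [-0.19  0.33 -0.03] 0.021411698825273093
```

View pics/c11.png

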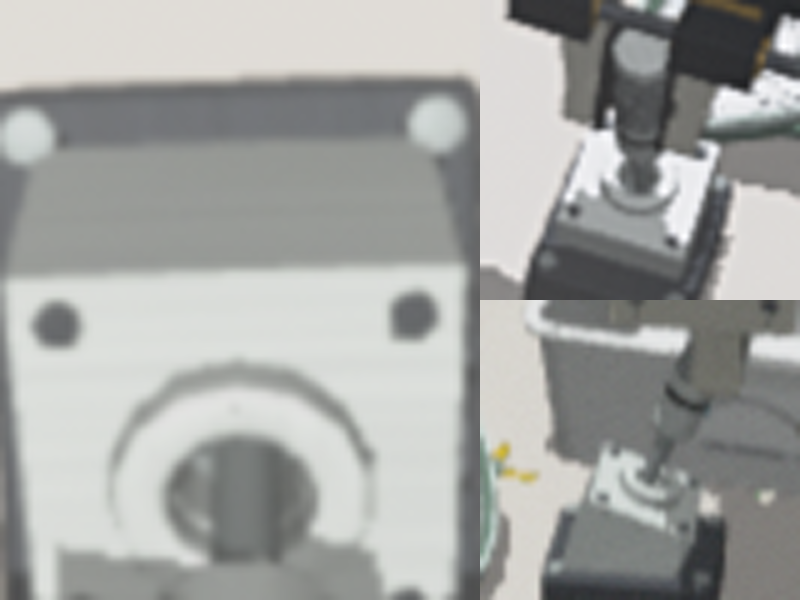

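The picture shows the plunger inside the round-collared bore, roughly centred. In the left crop the plunger is at (245,500) and the bore at (240,500). The averaged push is 3.06 N.

```bash
python3 -c "
from plant import close_job
print(close_job())"
```

```text
the job is handed in; nothing more can be done
None
```

The probe is in the round-collar bore, tilted about 20.5° (the bore is 20°) and pressing the seat with a measured push of about 3.06 N; it was still gripped when I handed the job in at about 15 s.

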